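# Unlock the lustre chest and show the open padlock

## Task

The glaze chest on the potter's bench is locked with a dial padlock. Turn the black dial clockwise, feeling the clicks, until its white bar meets the red mark and the shackle springs, draw the shackle fully out towards its bow, then lift the open lock off the chest's hasp and hold it up level, about 15 cm above where it lay. Finish while still holding it up in the gripper, shackle open, and leave the pots and tools around it alone.

Things in the scene. Friction and masses are not known exactly. Their poses are not given: they have to be found in the camera images.
- lock_center (a point): Centre of the padlock's brass case: 70 mm long (x), 56 wide (y), 30 high. It lies flat, underside 80 mm above the bench, top 110. Axes: z up, -x to the shackle's bow (on the robot's side, lock and chest up to 0.45 rad askew), +x to the far end, where a red index mark lies on the top. The middle 50 mm of both long sides (+y, -y faces) is free, so it can be pinched there across its width.
- lock: The same loose padlock (0.3 to 0.6 kg with dial and shackle, balance point within 20 mm of the case's centre): origin at the centre of the case's underside, same axes. It lifts straight up out of the cradle once the shackle is drawn.
- dial_grip (a point): Point on the dial's axis, 12 mm above the case's top, about half-way up the dial. The dial is a black round knob 40 mm in diameter and 22 mm high on the middle of the case's top (dial top 132 mm above the bench). A white bar on it points from its centre to its rim along this point's +x.
- dial (a joint): Turn of the dial, rad, anticlockwise from above. 0 = white bar points at the red mark: open. Starts at 0.8 to 2.3, stops at -0.6 and 2.8. Bumps every 0.52 rad click (about 0.05 N m, the shackle twitches 1 mm). At 0 (within about 0.12) a deep notch lets the shackle spring out 8 to 12 mm and then blocks the dial both ways. Turned too fast it can overrun the notch: come back slowly.
- shackle (a joint): Draw of the shackle out of the case along the case's -x, m. About -0.002 to 0.001 locked, 0.008 to 0.012 sprung with the dial at its notch, 0.028 fully drawn (end stop). Locked solid unless the dial is at its notch. Drawing takes 1 to 4 N; friction then keeps it where it is left.
- shackle_bow (a point): Middle of the cross bar of the shackle, a flat-lying U of steel bar 8 mm thick, bar centre 25 mm above the lid, 95 above the bench. The cross bar runs along the case's y, straight for 28 mm; 32 mm clear between the legs; when locked it is 55 mm before the case's front face. Pinch it from above across the case's x, one finger inside the U, and draw it along the case's -x.
- staple (a point): Top of the hasp's staple, a steel arch on the lid round the shackle's short leg (+y side), 8 to 13 mm before the case's front face, 26 mm wide, top 36 mm above the lid. It keeps the lock down until the shackle is drawn about 20 mm.
- chest: Blue steel chest, grey lid, fixed. Origin on the bench below the padlock's centre, axes as the lock. Lid top 70 mm above the bench, 326 mm wide (y), from 173 mm towards -x to 133 mm towards +x. On it the lock's cradle: floor 44 mm wide, 10 mm above the lid, lips 9 mm higher round the case's ends and corners, 1.5 mm play.
- dome: Bystander: unfired bisque dome, 52 mm wide, 27 mm high, on the lid's far left corner. Leave alone. Origin at the centre of its underside.
- stain_jar: Bystander: green jar with a white cap, 34 mm wide, 42 mm high, on the lid's far right corner. Leave alone. Origin at the centre of its underside.
- mug: Bystander: tan bisque mug, 76 mm wide, 85 mm high, left of the chest. Leave alone. Origin at the centre of its underside.
- bowl: Bystander: white bowl, 130 mm wide, 55 mm high, right of the chest. Leave alone. Origin at the centre of its underside.
- bucket: Bystander: green tub, 110 mm wide and high, right of the chest. Leave alone. Origin at the centre of its underside.
- brush: Bystander: wooden brush lying flat on the bench, left. Leave alone.
- cup: Bystander: cream bisque cup, 72 mm wide, 75 mm high, left of the chest. Leave alone. Origin at the centre of its underside.
There are look-alikes about, which are no part of the job. Of the things like the lock, leave any that is blue or green; of the rest the larger one is meant.

How it is judged:
By the outcome, as a careful person would: the job done as asked, in the order asked, and still so for the second after the job is handed in, while the arm keeps its last pose, push and grip.
It also fails if it takes over 61 s, if anything falls off the work surface, if the arm or the gripper's body presses on something with over 40 N, if the wrist force passes 120 N, or if a joint passes its speed limit or range.

## Robot

A 6-joint arm with a two-finger parallel gripper is mounted at the origin on the work surface. World frame = base frame: x ahead of the robot, y to its left, z up, the work surface at z = 0. Lengths are in m, angles in rad, forces in N, time in s.
With the tool pointing down it reaches from about 0.35 to 0.95 m from the base axis. Payload 17.4 kg.
Tool frame: the origin (TCP) lies on the centre line of the jaws, within the pads' length; the fingertips stand 8 mm ahead of it and the grasp point (between the pads) lies 11 mm behind it (tip_extent is the distance from the TCP to the fingertips, in m); x points along the fingers, y is the direction in which the jaws open and shut, and the axes are right-handed (so a half turn about x gives the same grasp; the last joint's range is limited). The gripper opens to 93 mm and grips with 3 to 60 N. Pads are 15 mm wide; open, the fingers measure 128 mm over their backs; the gripper's body (75 mm by 188 mm) begins 65 mm behind the grasp point.
Start: joints at [-1.282, 0.116, 1.442, -0, 1.584, -0.038], TCP at [0.217, -0.639, 0.189] pointing down, gripper open.
Joint ranges: [-2.83, 2.83], [-0.83, 2.19], [0.07, 2.5], [-1.14, 4.28], [0.01, 3], [-2.97, 2.97]. Speed limits (rad/s): [1.89, 1.89, 2.22, 3.14, 3.14, 3.14].

## Interface

Orientations are given as a 3x3 rotation matrix whose columns are the frame's x, y, z axes.
In Python, from cell import * gives the robot as it stands.
- The arm moves only by the tool servo_tool, never from a script. Its argument "motion" is a list of rows, each a list of 2 entries, a list of its own where there are three numbers: the shift along the tool's x, y, z in units of 0.2 m (1.0 is 0.2 m), then the turn, a rotation vector about the tool's x, y, z in units of pi/2 rad (1.0 is pi/2 rad). In form: [[[x, y, z], [rx, ry, rz]], ...]. A call has exactly 10 rows; each row is the pose to reach, as a shift and turn from the pose commanded when the call began, along the tool's axes at that moment; what a row does not reach only later rows make up. A row lasts 1/12 s, in which the tool goes at most 41.7 mm and 7.16 degrees, less where a joint would pass 70% of its speed; a pose out of reach is approached as far as the arm can. A call with a number of a shift or a turn outside -1 to 1 is refused whole. A call with a gripper value outside its range is refused whole. "hand" is the opening, from 0 (shut) to 1 (fully open), set as the call begins (left out, the last holds). The fingers move at their own pace and stop on an object; "squeeze" is the grip in N (left out, the last holds). Time passes only in rows, so rows that repeat a pose let the fingers close, or fill a call up. It gives the time, the measured TCP pose, the force and the opening at its end, in the units of the state.
- get_obs(): the state, without advancing time (a new reading comes with each control period).
- grab_frame(name): name is "side" or "top"; returns the picture (420x560x3 uint8, blue, green, red); there is no depth.
- camera_info(name): a dict with "fovy" (degrees; the focal length in pixels is half the picture's height over the tangent of half this angle, whatever the lens; pixels are square), "cx", "cy" (the principal point, pixels), "k1" (the pictures are not rectified: a ray, as slopes to the right and down, at radius r is drawn at 1 + k1 r^2 times it, then the intrinsics apply), "rvec" (rotation vector, rad) and "tvec" (3), from world to camera coordinates, as OpenCV has them. Camera axes: x right, y down, z forward; pixel columns grow to the right and rows downward; lengths in m; the calibration is good to about 2 mm. A picture is of the moment at which its call begins. camera_info takes no time and is no camera call.
- hand_in(): hands the job in, once; it reports no verdict.
The state is a dict: "time": time; "q": joint angles; "joint_vel": joint speeds; "joint_torque": joint torques, N m; "tcp_pos": TCP position; "tcp_rot": TCP orientation; "force": force on the tool from outside, world axes, zero at the start; "wrist_torque": the same for the moment, N m; "finger_gap": opening from 0.0 (shut) to 1.0 (fully open).
Only numpy, scipy, OpenCV 4.12 (cv2) and the standard library are available. Lean on these libraries where they do the work, as an engineer would, in place of code of your own. Each camera call takes 0.05 s, during which the arm holds its last target.

## Working session

There is one attempt and no reset: what is moved stays moved. The work goes in short steps, Python scripts to look and compute and a tool call to move; the robot and the scene stay as the last step left them, time stands still between calls to the robot, and variables do not carry over. Pictures are saved under pics/ and viewed, and the job is handed in when it is done.

Besides the shell and the picture viewer there is one more tool, called after "Call:" in YAML: its name, and indented under it one key for each argument. servo_tool: Moves the arm, as the interface text tells. Shifts and turns lie within -1 to 1; 1 stands for 0.2 m of shift or pi/2 rad of turn. Its arguments: {"type":"object","properties":{"motion":{"type":"array"},"hand":{"type":"number"},"squeeze":{"type":"number"}},"required":["motion"]}

```bash
mkdir -p pics; python3 - <<'E'
from cell import *
import cv2
for n in("side","top"):
    cv2.imwrite(f"pics/{n}0.png",cv2.resize(grab_frame(n),(800,600),interpolation=cv2.INTER_CUBIC)); print(camera_info(n))
print(get_obs())
E
```

```text
{'fovy': 52.13113433477405, 'cx': 280.2612157879448, 'cy': 209.40764935752054, 'k1': -0.06709459578695223, 'rvec': array([ 0.73668185, -2.36391173,  1.38241464]), 'tvec': array([0.43549262, 0.25340316, 1.03008726])}
{'fovy': 54.486191514388814, 'cx': 279.1072752084088, 'cy': 204.9516558411554, 'k1': -0.030618316239696602, 'rvec': array([ 2.17116429, -2.13975432,  0.11752661]), 'tvec': array([-0.02246602,  0.5562416 ,  1.25177149])}
{'time': 0.1, 'q': array([-1.28180506e+00,  1.16425014e-01,  1.44219780e+00,  7.14445531e-06,
        1.58397745e+00, -3.78130800e-02]), 'joint_vel': array([ 0.00017977, -0.00173256, -0.00208251,  0.00060245, -0.00088791,
        0.00075747]), 'joint_torque': array([ 1.47485065e-03, -7.22894955e+01, -6.23868799e+01,  7.81154819e-02,
        2.27365829e-02, -5.08130609e-05]), 'tcp_pos': array([ 0.21661353, -0.63908029,  0.18868819]), 'tcp_rot': array([[-2.80306427e-04,  3.21018097e-01, -9.47073019e-01],
       [ 9.67861539e-04, -9.47072525e-01, -3.21018216e-01],
       [-9.99999492e-01, -1.00661902e-03, -4.52305535e-05]]), 'force': array([-0.7719556 ,  1.32264958,  0.99771328]), 'wrist_torque': array([-0.03678548,  0.02603733, -0.00543526]), 'finger_gap': 0.9997836017438139}
```

View pics/side0.png

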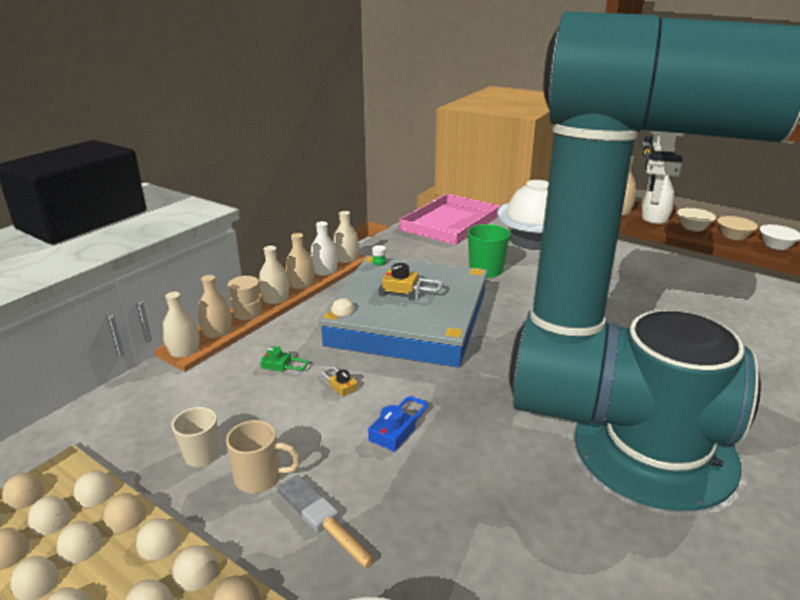

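View pics/top0.png

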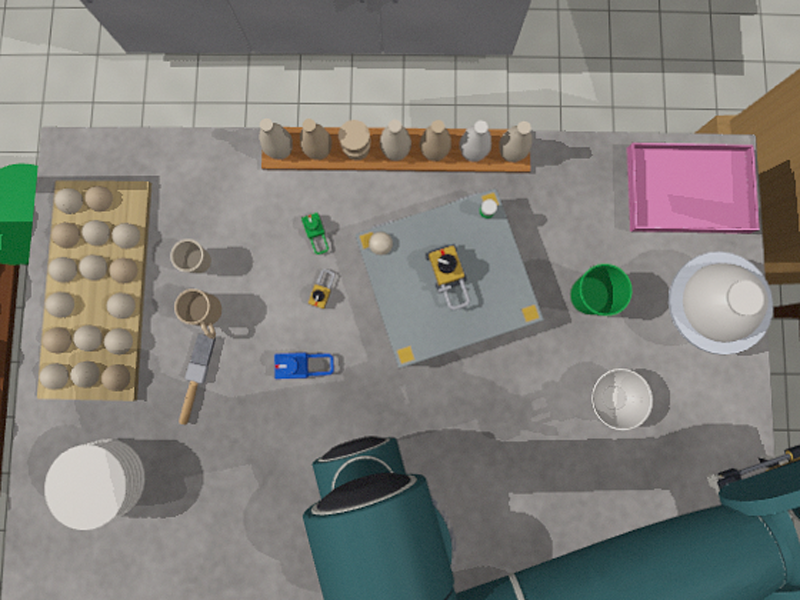

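Lock candidates in the top view (800x600): brass with black dial on the chest (447,265), small brass on the bench (320,295), green (315,232) and blue (303,365). Green and blue are ruled out. Of the two brass ones, the one on the chest is larger, so that is the one meant. I'll confirm it in an enlarged crop.

```bash
cat > h.py <<'E'
import numpy as np, cv2
from cell import *
def cam(n):
    c=camera_info(n); f=210/np.tan(np.radians(c["fovy"])/2)
    R=cv2.Rodrigues(np.array(c["rvec"]))[0]; return c,f,R,np.array(c["tvec"])
def px2w(n,u,v,z):
    c,f,R,t=cam(n); d=np.array([(u-c["cx"])/f,(v-c["cy"])/f]); s=d.copy()
    for _ in range(20): s=d/(1+c["k1"]*(s@s))
    r=R.T@np.array([s[0],s[1],1]); o=-R.T@t
    return o+r*(z-o[2])/r[2]
def w2px(n,P):
    c,f,R,t=cam(n); p=np.atleast_2d(P)@R.T+t; s=p[:,:2]/p[:,2:]
    s=s*(1+c["k1"]*(s**2).sum(1,keepdims=True)); return s*f+[c["cx"],c["cy"]]
def crop(n,u,v,w,h,k,name,pts=None):
    im=grab_frame(n); u=int(u);v=int(v)
    o=cv2.resize(im[v:v+h,u:u+w],None,fx=k,fy=k,interpolation=cv2.INTER_CUBIC)
    cv2.imwrite(name,o); return im
E
python3 - <<'E'
from h import *
im=crop("top",245,130,140,105,5,"pics/top1.png")  
np.save("top.npy",im)
im=crop("side",250,165,80,60,10,"pics/side1.png")
np.save("side.npy",im)
E
```

```text
(no output)
```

View pics/top1.png

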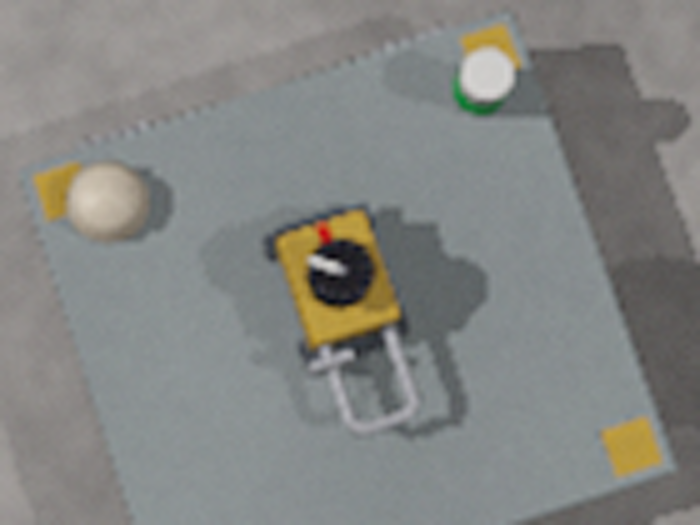

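View pics/side1.png

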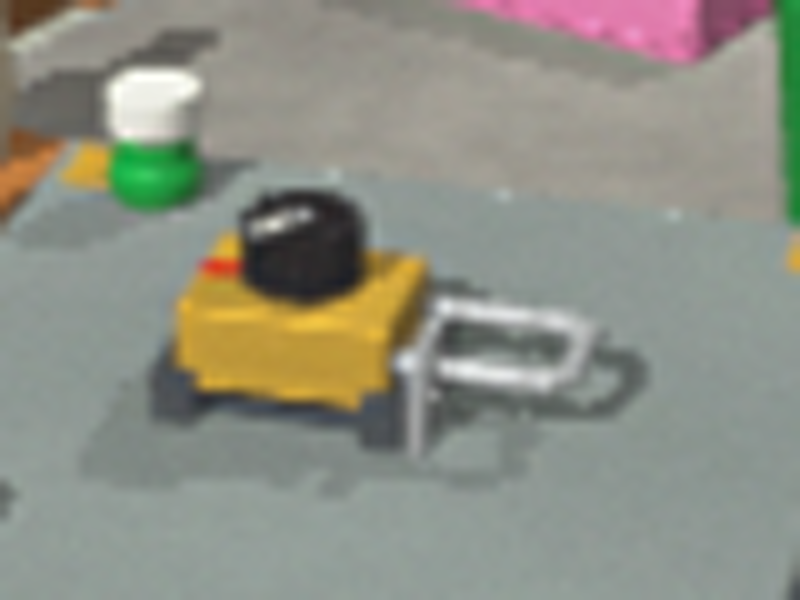

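```bash
python3 - <<'E'
from h import *
from scipy.optimize import least_squares
o=lambda a:np.array(a,float)/5+[245,130]-0.4
lid=dict(fl=(22,178),fr=(512,12),nr=(672,465))
W={k:px2w("top",*o(v),.07) for k,v in lid.items()}; print(W)
print([np.linalg.norm(W[a]-W[b]) for a,b in(("fl","fr"),("fr","nr"))], .326,.306)
mod=[(133e-3,163e-3,.07),(133e-3,-163e-3,.07),(-173e-3,-163e-3,.07),
 (.035,.028,.11),(.035,-.028,.11),(-.035,-.028,.11),(-.035,.028,.11),(0,0,.132),(-.090,0,.095)]
pix=[o(p) for p in[(22,178),(512,12),(672,465),(275,240),(365,208),(402,315),(313,347),(340,272),(385,428)]]
mod=np.array(mod);pix=np.array(pix)
def T(p):
    c,s=np.cos(p[2]),np.sin(p[2]); m=mod.copy()
    m[:,0]=p[0]+c*mod[:,0]-s*mod[:,1]; m[:,1]=p[1]+s*mod[:,0]+c*mod[:,1]; return m
r=least_squares(lambda p:(w2px("top",T(p))-pix).ravel(),[.5,0,.3]); print(r.x); print(r.fun.reshape(-1,2).round(2))
r2=least_squares(lambda p:(w2px("top",T(p))-pix)[3:8].ravel(),[.5,0,.3]);print("lock only",r2.x)
d=px2w("top",*o((340,272)),.132)
for tip in((308,258),(312,260)):
    b=px2w("top",*o(tip),.132)-d; print(d,b,np.linalg.norm(b),"dial",np.arctan2(b[1],b[0])-r.x[2])
# side check
mm=T(r.x); print((w2px("side",mm)-[250,165])*10)
c,s=np.cos(r.x[2]),np.sin(r.x[2])
E
```

```text
{'fl': array([0.6748066 , 0.08038886, 0.07      ]), 'fr': array([ 0.78474947, -0.22353924,  0.07      ]), 'nr': array([ 0.50229925, -0.31942676,  0.07      ])}
[np.float64(0.32320229862949035), np.float64(0.298282658850883)] 0.326 0.306
[ 0.60737885 -0.11300648  0.34046346]
[[-1.47 -1.13]
 [-0.42 -0.76]
 [ 1.66  1.19]
 [-0.05 -0.22]
 [-0.32  0.25]
 [ 0.07  0.81]
 [ 0.04  0.41]
 [ 0.22  0.12]
 [ 0.23 -0.82]]
lock only [ 0.60820178 -0.11302123  0.34725827]
[ 0.60772516 -0.11236063  0.132     ] [0.00804206 0.01875326 0.        ] 0.02040489172879119 dial 0.8252182949680029
[ 0.60772516 -0.11236063  0.132     ] [0.00688762 0.0164063  0.        ] 0.01779342020649309 dial 0.832861807282224
[[-272.13263989  576.41038122]
 [  66.87528825  125.41802573]
 [ 912.98077642  222.05159804]
 [ 172.46466281  293.55387315]
 [ 222.25606599  216.95218372]
 [ 432.10792277  241.71748735]
 [ 389.17186669  320.12352115]
 [ 303.52911421  204.89191489]
 [ 580.75857706  343.32488411]]
```

The crop confirms it: brass case, black dial at crop (340,272), red mark at (323,232), white bar pointing left and up. The fit puts the lock at (0.608, -0.113) with yaw 0.345 and the dial at about 0.83. The side view agrees to about 1–2 px. I'm moving over it now with the jaws already along the case's y.

Call:
servo_tool:
  motion:
    - [[0,-0.03,-0.04],[0,0,0]]
    - [[0,-0.09,-0.13],[0,0,0]]
    - [[0,-0.16,-0.23],[0,0,0]]
    - [[0,-0.23,-0.34],[0,0,0]]
    - [[-0.02,-0.3,-0.44],[0,0,0]]
    - [[-0.04,-0.37,-0.54],[0,0,0]]
    - [[-0.06,-0.44,-0.64],[0,0,0]]
    - [[-0.08,-0.51,-0.74],[0,0,0]]
    - [[-0.1,-0.58,-0.84],[0,0,0]]
    - [[-0.1,-0.65,-0.94],[0,0,0]]
  hand: 0.8
  squeeze: 20

```text
time: 1.03
tcp_pos: [0.3538, -0.4543, 0.2102]
tcp_rot: [[0.001, 0.321, -0.947], [-0.001, -0.947, -0.321], [-1.0, 0.001, -0.0]]
force: [-0.0, -0.9, 0.7]
finger_gap: 0.803
```

Call:
servo_tool:
  motion:
    - [[0,-0.07,-0.1],[0,0,0]]
    - [[0,-0.14,-0.2],[0,0,0]]
    - [[0,-0.21,-0.3],[0,0,0]]
    - [[0,-0.28,-0.4],[0,0,0]]
    - [[0,-0.35,-0.5],[0,0,0]]
    - [[0,-0.42,-0.6],[0,0,0]]
    - [[0,-0.49,-0.7],[0,0,0]]
    - [[0,-0.56,-0.8],[0,0,0]]
    - [[0,-0.62,-0.88],[0,0,0]]
    - [[0,-0.65,-0.93],[0,0,0]]

```text
time: 1.87
tcp_pos: [0.4882, -0.2708, 0.2094]
tcp_rot: [[0.0, 0.322, -0.947], [0.0, -0.947, -0.322], [-1.0, -0.0, -0.0]]
force: [0.2, 0.1, 0.4]
finger_gap: 0.8
```

```bash
cat >> h.py <<'E'
L=np.array([.6080,-.1127]); YAW=.345
def case(x,y): 
    c,s=np.cos(YAW),np.sin(YAW); return L+[c*x-s*y,s*x+c*y]
def go(xy,z,yaw):
    o=get_obs();R=np.array(o["tcp_rot"]);p=np.array(o["tcp_pos"])
    y=np.array([np.cos(yaw),np.sin(yaw),0]);x=np.array([0,0,-1.]);G=np.c_[x,y,np.cross(x,y)]
    d=R.T@(np.array([*xy,z])-p)/.2; r=cv2.Rodrigues(R.T@G)[0].ravel()/(np.pi/2)
    print("t",round(o["time"],2),"pos",p.round(4),"yaw",round(np.arctan2(R[1,1],R[0,1]),4),"shift",d.round(4),"turn",r.round(4),"F",np.round(o["force"],1),"M",np.round(o["wrist_torque"],2),"gap mm",round(93*o["finger_gap"],1))
E
python3 -c "
from h import *
go(L,.2,YAW-np.pi/2)"
```

```text
t 1.87 pos [ 0.4882 -0.2708  0.2094] yaw -1.2426 shift [ 0.0472 -0.5552 -0.8218] turn [-0.0107 -0.0002  0.0001] F [0.2 0.1 0.4] M [ 0.   -0.01 -0.  ] gap mm 74.4
```

Call:
servo_tool:
  motion:
    - [[0,-0.07,-0.1],[0,0,0]]
    - [[0,-0.14,-0.2],[0,0,0]]
    - [[0,-0.21,-0.3],[0,0,0]]
    - [[0,-0.28,-0.4],[0,0,0]]
    - [[0,-0.35,-0.5],[0,0,0]]
    - [[0,-0.42,-0.6],[0,0,0]]
    - [[0,-0.48,-0.7],[-0.01,0,0]]
    - [[0,-0.53,-0.78],[-0.01,0,0]]
    - [[0,-0.555,-0.82],[-0.01,0,0]]
    - [[0.05,-0.555,-0.822],[-0.01,0,0]]

```text
time: 2.7
tcp_pos: [0.6086, -0.1141, 0.2006]
tcp_rot: [[0.002, 0.337, -0.941], [-0.0, -0.941, -0.337], [-1.0, 0.001, -0.002]]
force: [-0.3, -0.7, 0.4]
finger_gap: 0.801
```

```bash
python3 -c "
from h import *
go(L,.1215,YAW-np.pi/2)
crop('top',245,130,140,105,5,'pics/top2.png')
"
```

```text
t 2.7 pos [ 0.6086 -0.1141  0.2006] yaw -1.2269 shift [ 0.3953 -0.008   0.0013] turn [-0.0007 -0.0012 -0.0007] F [-0.3 -0.7  0.4] M [-0.01  0.02  0.03] gap mm 74.5
```

View pics/top2.png

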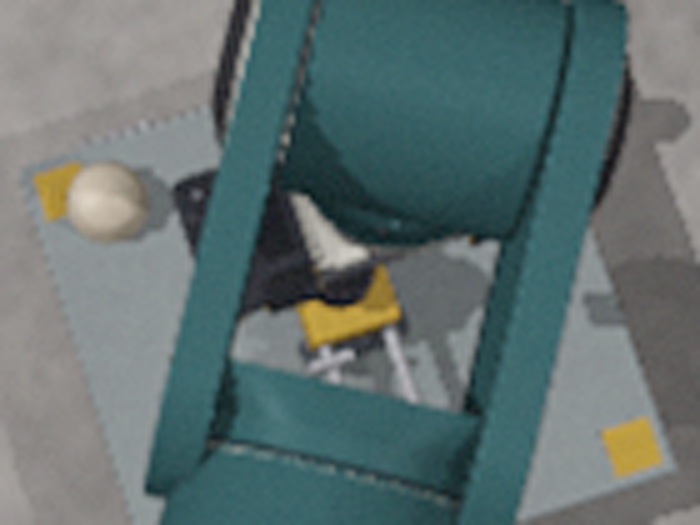

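The top view is mostly hidden by the arm, but the fingers stand over the case. Descending to 121 mm TCP height, which puts the tips 3 mm above the case.

Call:
servo_tool:
  motion:
    - [[0.06,-0.005,0],[0,0,0]]
    - [[0.12,-0.008,0],[0,0,0]]
    - [[0.18,-0.008,0],[0,0,0]]
    - [[0.23,-0.008,0],[0,0,0]]
    - [[0.28,-0.008,0],[0,0,0]]
    - [[0.32,-0.008,0],[0,0,0]]
    - [[0.35,-0.008,0],[0,0,0]]
    - [[0.375,-0.008,0],[0,0,0]]
    - [[0.39,-0.008,0],[0,0,0]]
    - [[0.395,-0.008,0],[0,0,0]]

```text
time: 3.58
tcp_pos: [0.6069, -0.1135, 0.12]
tcp_rot: [[-0.0, 0.336, -0.942], [0.0, -0.942, -0.336], [-1.0, -0.0, 0.0]]
force: [0.3, -0.3, -0.3]
finger_gap: 0.8
```

```bash
python3 -c "
from h import *
go(L,.1215,YAW-np.pi/2)
crop('side',240,145,100,75,8,'pics/side2.png')
"
```

```text
t 3.58 pos [ 0.6069 -0.1135  0.12  ] yaw -1.2283 shift [-0.0077 -0.0022 -0.0066] turn [-0.0016  0.0001  0.0001] F [ 0.3 -0.3 -0.3] M [-0.02 -0.   -0.02] gap mm 74.4
```

View pics/side2.png

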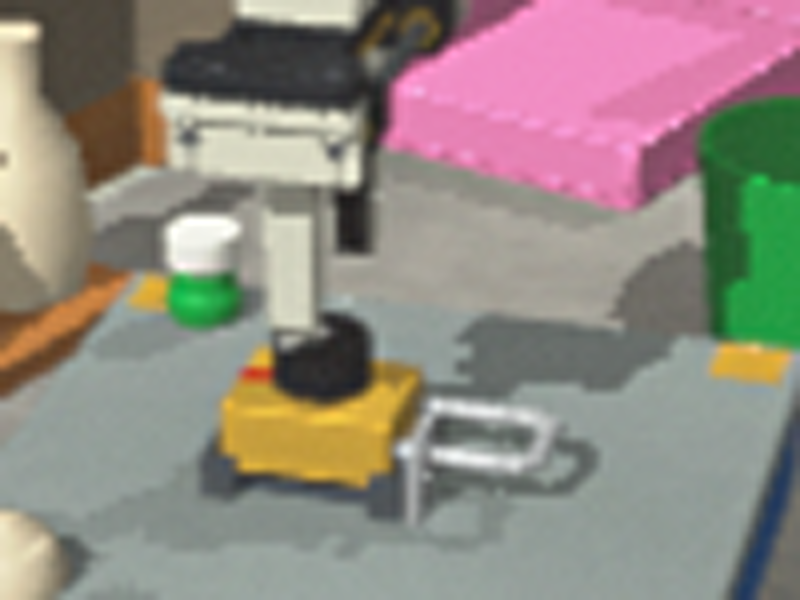

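```bash
python3 -c "
from h import *
for y in(.037,-.037,.046,-.046,.055,-.055,0):
    print(y,(w2px('side',np.array([*case(0,y),.112]))-[240,145])*8,(w2px('side',np.array([*case(0,y),.21]))-[240,145])*8)
"
python3 - <<'E'
from h import *
crop('side',180,85,200,150,4,'pics/side3.png')
E
```

```text
0.037 [[296.52619513 411.12757484]] [[294.65369553 178.08701818]]
-0.037 [[344.89300815 329.24505437]] [[344.80304421 104.25385961]]
0.046 [[290.33163237 421.61574674]] [[288.21733595 187.56554165]]
-0.046 [[350.48028293 319.78706482]] [[350.58427003  95.74457585]]
0.055 [[284.06548326 432.22537657]] [[281.70345761 197.15880015]]
-0.055 [[356.00700446 310.4317777 ]] [[356.30041779  87.3315303 ]]
0 [[321.26565744 369.24304394]] [[320.32819048 140.28304004]]
```

View pics/side3.png

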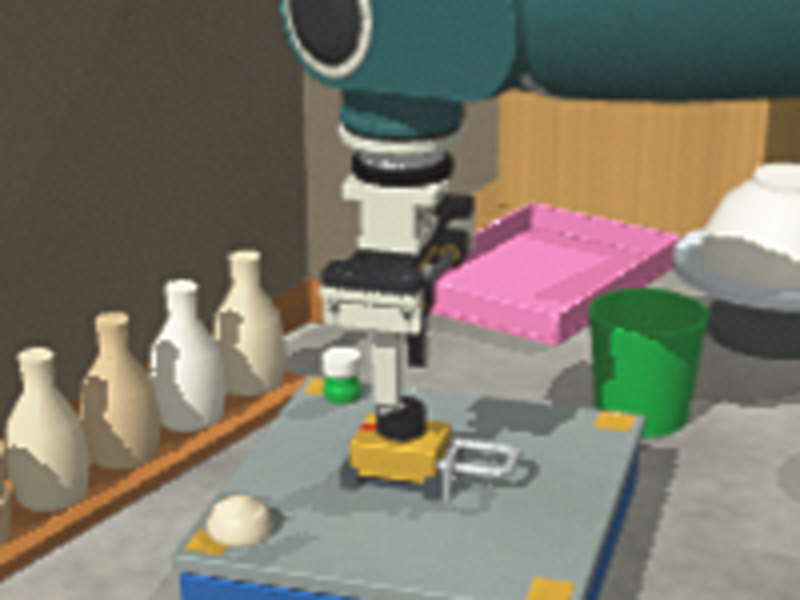

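```bash
python3 - <<'E'
from h import *
for y in(.094,.07,.0375,0):
  for z in (.196,.23):
    print(y,z,*[((w2px('side',np.array([*case(x,y),z]))-[240,145])*8).round() for x in(.0375,-.0375)])
im=crop('side',255,160,50,40,16,'pics/side4.png')
E
```

```text
0.094 0.196 [[154. 264.]] [[354. 287.]]
0.094 0.23 [[151. 178.]] [[354. 200.]]
0.07 0.196 [[173. 238.]] [[370. 259.]]
0.07 0.23 [[171. 153.]] [[371. 173.]]
0.0375 0.196 [[199. 203.]] [[392. 223.]]
0.0375 0.23 [[197. 119.]] [[392. 139.]]
0 0.196 [[227. 164.]] [[415. 184.]]
0 0.23 [[225.  82.]] [[416. 101.]]
```

View pics/side4.png

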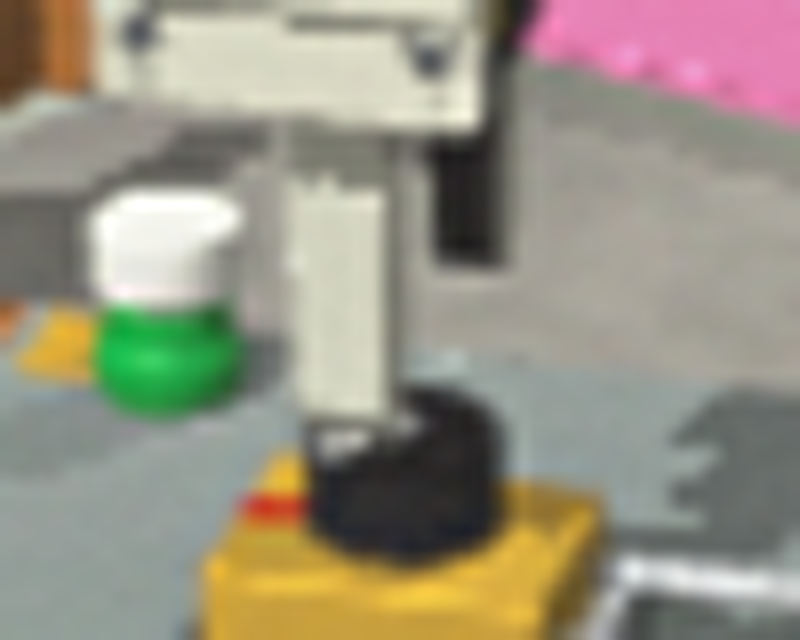

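```bash
python3 - <<'E'
from h import *
for z in np.arange(.11,.165,.005):
    print(z.round(3),w2px('side',np.array([[*case(0,.0545),z],[*case(0,-.037),z]])).round(1).tolist())
print([k for k in dir() if 'tip' in k.lower()], get_obs().keys())
import cell; print([k for k in dir(cell) if k[0]!='_'])
E
```

```text
0.11 [[275.6, 199.5], [283.1, 186.7]]
0.115 [[275.5, 198.1], [283.1, 185.3]]
0.12 [[275.5, 196.6], [283.1, 183.9]]
0.125 [[275.5, 195.2], [283.1, 182.5]]
0.13 [[275.5, 193.7], [283.1, 181.1]]
0.135 [[275.5, 192.3], [283.1, 179.7]]
0.14 [[275.5, 190.8], [283.1, 178.3]]
0.145 [[275.5, 189.3], [283.1, 176.9]]
0.15 [[275.4, 187.8], [283.1, 175.5]]
0.155 [[275.4, 186.3], [283.1, 174.1]]
0.16 [[275.4, 184.8], [283.1, 172.6]]
0.165 [[275.4, 183.3], [283.1, 171.2]]
['tip_extent'] dict_keys(['time', 'q', 'joint_vel', 'joint_torque', 'tcp_pos', 'tcp_rot', 'force', 'wrist_torque', 'finger_gap'])
['MotionError', 'camera_info', 'get_obs', 'grab_frame', 'hand_in', 'tip_extent']
```

```bash
python3 - <<'E'
from h import *
print(tip_extent)
crop('side',420,60,80,60,10,'pics/s5.png')
E
```

```text
0.008
```

The pictures show the tips about 34 mm higher than the TCP figures say: the near finger ends at side px (276,186), where (276,198) was expected. I'll test this gently by closing at this height with a low grip. Stopping near 40 mm means the dial is between the jaws.

Call:
servo_tool:
  motion:
    - [[0,0,0],[0,0,0]]
    - [[0,0,0],[0,0,0]]
    - [[0,0,0],[0,0,0]]
    - [[0,0,0],[0,0,0]]
    - [[0,0,0],[0,0,0]]
    - [[0,0,0],[0,0,0]]
    - [[0,0,0],[0,0,0]]
    - [[0,0,0],[0,0,0]]
    - [[0,0,0],[0,0,0]]
    - [[0,0,0],[0,0,0]]
  hand: 0.3
  squeeze: 5

```text
time: 4.62
tcp_pos: [0.6069, -0.1136, 0.1203]
tcp_rot: [[-0.0, 0.336, -0.942], [-0.0, -0.942, -0.336], [-1.0, -0.0, 0.0]]
force: [-0.1, -0.3, 0.4]
finger_gap: 0.3
```

```bash
python3 -c "
from h import *
go(L,.1215,YAW-np.pi/2)
crop('side',240,145,100,75,8,'pics/side6.png')
print(w2px('side',np.array([[.217,-.639,.181],[.217,-.639,.262]])))
"
```

```text
t 4.62 pos [ 0.6069 -0.1136  0.1203] yaw -1.2283 shift [-0.0058 -0.0023 -0.0064] turn [-0.0016  0.      0.    ] F [-0.1 -0.3  0.4] M [0.05 0.02 0.06] gap mm 27.9
[[454.8001167  146.83576255]
 [459.10059702 124.90005439]]
```

View pics/side6.png

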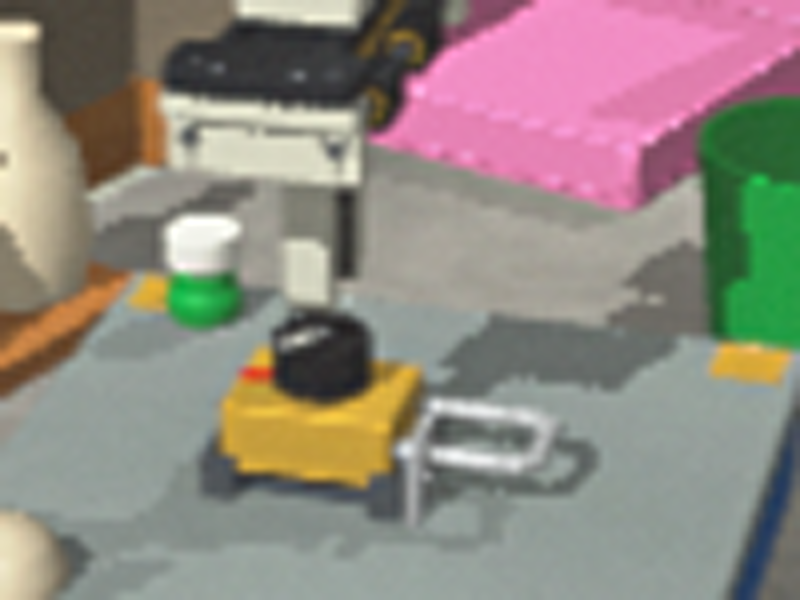

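```bash
python3 - <<'E'
from h import *
from scipy.optimize import fsolve
T=np.array([.6069,-.1136]); c,s=np.cos(YAW),np.sin(YAW)
def P(y,x,z): return w2px('side',np.array([T[0]+c*x-s*y,T[1]+s*x+c*y,z]))[0]
for n,y,px in(("near28",.0315,(278.5,183.1)),("far28",-.014,(283.1,179.7)),("near74",.0545,(276.4,185.9)),("far74",-.037,(284.4,176.6))):
    print(n,fsolve(lambda q:P(y,*q)-px,[0,.14]))
E
```

```text
near28 [-0.00188336  0.15518456]
far28 [-0.00451712  0.14611168]
near74 [-0.00158531  0.15656674]
far74 [-0.00280792  0.14631937]
```

Confirmed: the jaws shut to 28 mm freely above the dial, so the true tips sit about 34 mm above the stated ones (around z 0.146). I'll work from pictures and contact force: reopen, then descend 25 mm.

Call:
servo_tool:
  motion:
    - [[0,0,0],[0,0,0]]
    - [[0,0,0],[0,0,0]]
    - [[0,0,0],[0,0,0]]
    - [[0,0,0],[0,0,0]]
    - [[0.02,-0.002,-0.006],[0,0,0]]
    - [[0.05,-0.002,-0.006],[0,0,0]]
    - [[0.08,-0.002,-0.006],[0,0,0]]
    - [[0.1,-0.002,-0.006],[0,0,0]]
    - [[0.12,-0.002,-0.006],[0,0,0]]
    - [[0.12,-0.002,-0.006],[0,0,0]]
  hand: 0.75

```text
time: 5.5
tcp_pos: [0.6075, -0.1127, 0.0951]
tcp_rot: [[-0.001, 0.336, -0.942], [0.0, -0.942, -0.336], [-1.0, -0.001, 0.001]]
force: [1.2, -0.6, 0.2]
finger_gap: 0.749
```

```bash
python3 -c "
from h import *
go(L,.0975,YAW-np.pi/2)
crop('side',255,160,50,40,16,'pics/side7.png')
"
```

```text
t 5.5 pos [ 0.6075 -0.1127  0.0951] yaw -1.2283 shift [-0.0121  0.0007 -0.0024] turn [-0.0016  0.0008  0.0005] F [ 1.2 -0.6  0.2] M [-0.01  0.02  0.02] gap mm 69.6
```

View pics/side7.png

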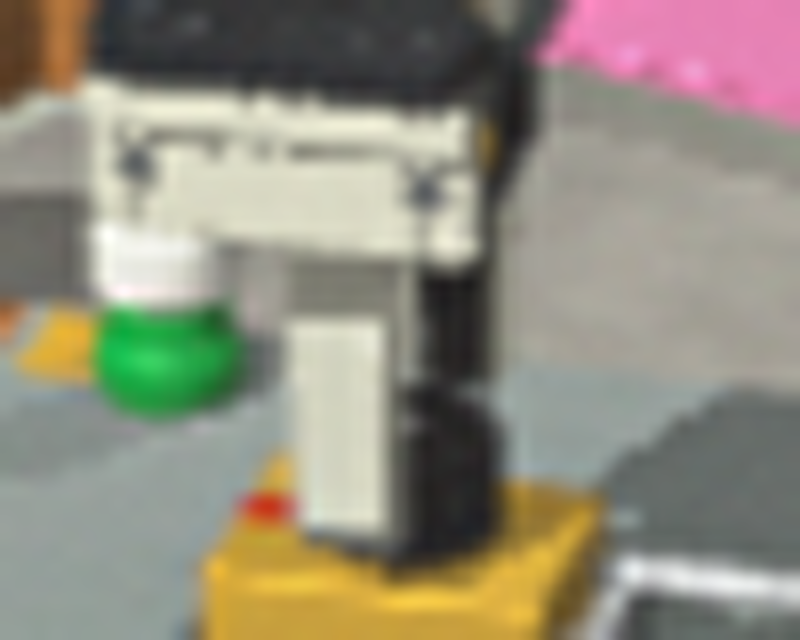

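Call:
servo_tool:
  motion:
    - [[0.01,0,-0.002],[0,0,0]]
    - [[0.02,0,-0.002],[0,0,0]]
    - [[0.025,0,-0.002],[0,0,0]]
    - [[0.025,0,-0.002],[0,0,0]]
    - [[0.025,0,-0.002],[0,0,0]]
    - [[0.025,0,-0.002],[0,0,0]]
    - [[0.025,0,-0.002],[0,0,0]]
    - [[0.025,0,-0.002],[0,0,0]]
    - [[0.025,0,-0.002],[0,0,0]]
    - [[0.025,0,-0.002],[0,0,0]]
  hand: 0.3
  squeeze: 12

```text
time: 6.38
tcp_pos: [0.6083, -0.1126, 0.0914]
tcp_rot: [[0.0, 0.336, -0.942], [0.0, -0.942, -0.336], [-1.0, -0.0, -0.0]]
force: [-0.5, 1.8, 0.0]
finger_gap: 0.428
```

```bash
python3 -c "
from h import *
go(L,.0975,YAW-np.pi/2)
crop('side',255,160,50,40,16,'pics/side8.png')
"
```

```text
t 6.38 pos [ 0.6083 -0.1126  0.0914] yaw -1.2283 shift [-0.0304 -0.0002  0.0016] turn [-0.0016 -0.      0.    ] F [-0.5  1.8  0. ] M [0.24 0.12 0.09] gap mm 39.8
```

View pics/side8.png

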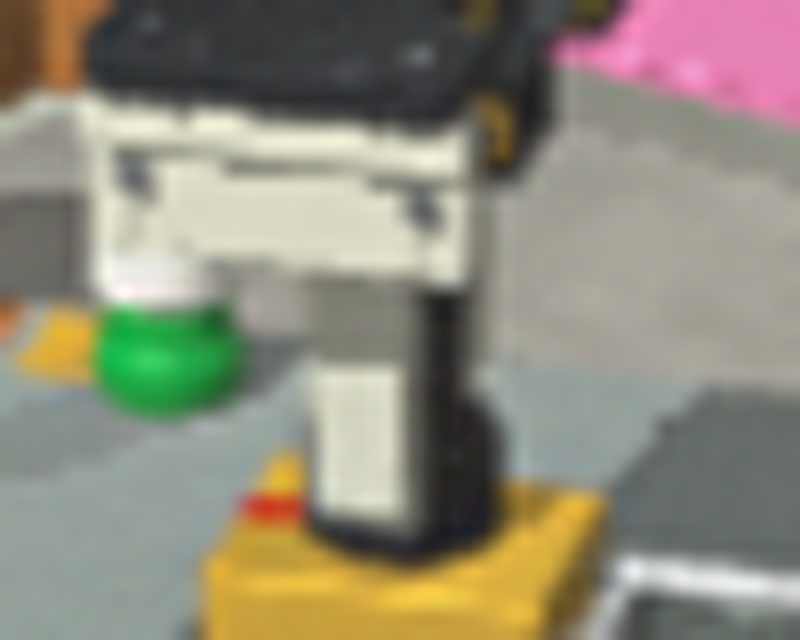

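Gap is 39.8 mm, so the dial is gripped across its full diameter with almost no side force. Turning clockwise, slowly.

Call:
servo_tool:
  motion:
    - [[0,0,0],[0,0,0]]
    - [[0,0,0],[0.02,0,0]]
    - [[0,0,0],[0.05,0,0]]
    - [[0,0,0],[0.08,0,0]]
    - [[0,0,0],[0.11,0,0]]
    - [[0,0,0],[0.14,0,0]]
    - [[0,0,0],[0.17,0,0]]
    - [[0,0,0],[0.2,0,0]]
    - [[0,0,0],[0.23,0,0]]
    - [[0,0,0],[0.25,0,0]]
  squeeze: 20

```text
time: 7.27
tcp_pos: [0.6084, -0.1128, 0.0914]
tcp_rot: [[0.0, -0.053, -0.999], [-0.0, -0.999, 0.053], [-1.0, 0.0, -0.0]]
force: [0.3, 1.1, 0.8]
finger_gap: 0.426
```

```bash
python3 -c "
from h import *
go(L,.0975,YAW-np.pi/2)
crop('side',240,145,100,75,8,'pics/side9.png')
"
```

```text
t 7.27 pos [ 0.6084 -0.1128  0.0914] yaw -1.6236 shift [-0.0305 -0.0004  0.0021] turn [-2.533e-01 -1.000e-04 -2.000e-04] F [0.3 1.1 0.8] M [-0.    0.03  0.02] gap mm 39.6
```

View pics/side9.png

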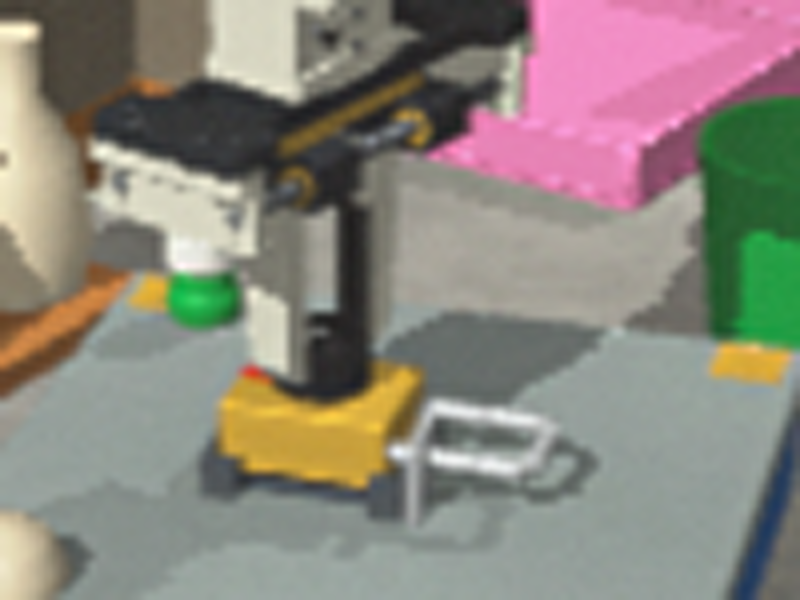

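Call:
servo_tool:
  motion:
    - [[0,0,0],[0.02,0,0]]
    - [[0,0,0],[0.04,0,0]]
    - [[0,0,0],[0.06,0,0]]
    - [[0,0,0],[0.08,0,0]]
    - [[0,0,0],[0.1,0,0]]
    - [[0,0,0],[0.12,0,0]]
    - [[0,0,0],[0.135,0,0]]
    - [[0,0,0],[0.15,0,0]]
    - [[0,0,0],[0.165,0,0]]
    - [[0,0,0],[0.18,0,0]]

```text
time: 8.15
tcp_pos: [0.6084, -0.1128, 0.0914]
tcp_rot: [[0.0, -0.328, -0.945], [-0.0, -0.945, 0.328], [-1.0, 0.0, -0.0]]
force: [0.4, -1.5, 0.5]
finger_gap: 0.424
```

Call:
servo_tool:
  motion:
    - [[0,0,0],[0.01,0,0]]
    - [[0,0,0],[0.02,0,0]]
    - [[0,0,0],[0.03,0,0]]
    - [[0,0,0],[0.035,0,0]]
    - [[0,0,0],[0.04,0,0]]
    - [[0,0,0],[0.045,0,0]]
    - [[0,0,0],[0.05,0,0]]
    - [[0,0,0],[0.055,0,0]]
    - [[0,0,0],[0.06,0,0]]
    - [[0,0,0],[0.06,0,0]]

```text
time: 8.98
tcp_pos: [0.6083, -0.1127, 0.0914]
tcp_rot: [[0.0, -0.415, -0.91], [0.0, -0.91, 0.415], [-1.0, -0.0, -0.0]]
force: [1.1, -1.9, 1.7]
finger_gap: 0.424
```

```bash
python3 -c "
from h import *
go(L,.0975,YAW-np.pi/2)
crop('side',240,145,100,75,8,'pics/side10.png')
"
```

```text
t 8.98 pos [ 0.6083 -0.1127  0.0914] yaw -1.9986 shift [-0.0306  0.0009  0.0014] turn [-0.492 -0.     0.   ] F [ 1.1 -1.9  1.7] M [-0.44 -0.06  0.01] gap mm 39.4
```

View pics/side10.png

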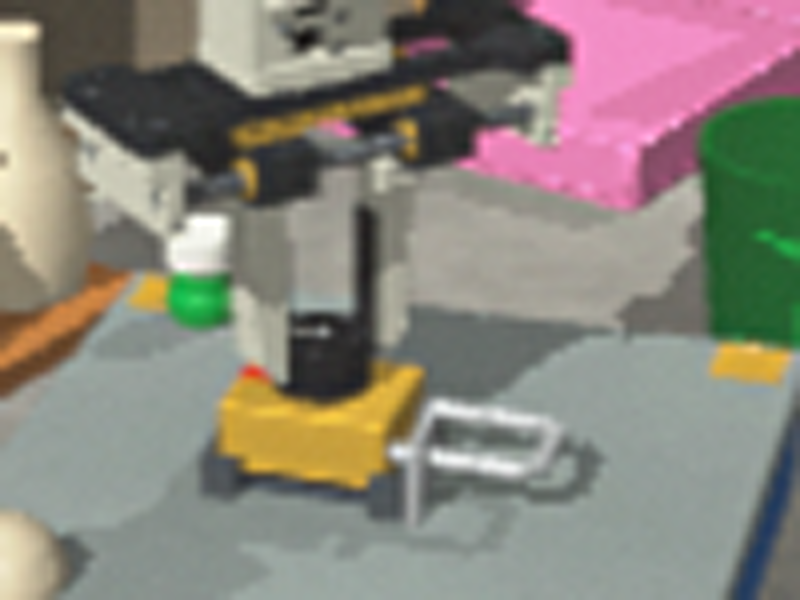

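Turned 0.77 rad and not sprung yet; the bow end is still at crop (560,430). Creeping on.

Call:
servo_tool:
  motion:
    - [[0,0,0],[0.005,0,0]]
    - [[0,0,0],[0.01,0,0]]
    - [[0,0,0],[0.015,0,0]]
    - [[0,0,0],[0.02,0,0]]
    - [[0,0,0],[0.025,0,0]]
    - [[0,0,0],[0.03,0,0]]
    - [[0,0,0],[0.035,0,0]]
    - [[0,0,0],[0.04,0,0]]
    - [[0,0,0],[0.045,0,0]]
    - [[0,0,0],[0.045,0,0]]

```text
time: 9.87
tcp_pos: [0.6083, -0.1127, 0.0914]
tcp_rot: [[0.0, -0.478, -0.878], [0.0, -0.878, 0.478], [-1.0, -0.0, -0.0]]
force: [0.6, -2.8, 2.5]
finger_gap: 0.428
```

```bash
python3 -c "
from h import *
go(L,.0975,YAW-np.pi/2)
crop('side',240,145,100,75,8,'pics/side11.png')
"
```

```text
t 9.87 pos [ 0.6083 -0.1127  0.0914] yaw -2.0695 shift [-0.0307  0.001   0.0013] turn [-0.5371 -0.      0.    ] F [ 0.6 -2.8  2.5] M [-0.46 -0.03 -0.03] gap mm 39.8
```

View pics/side11.png

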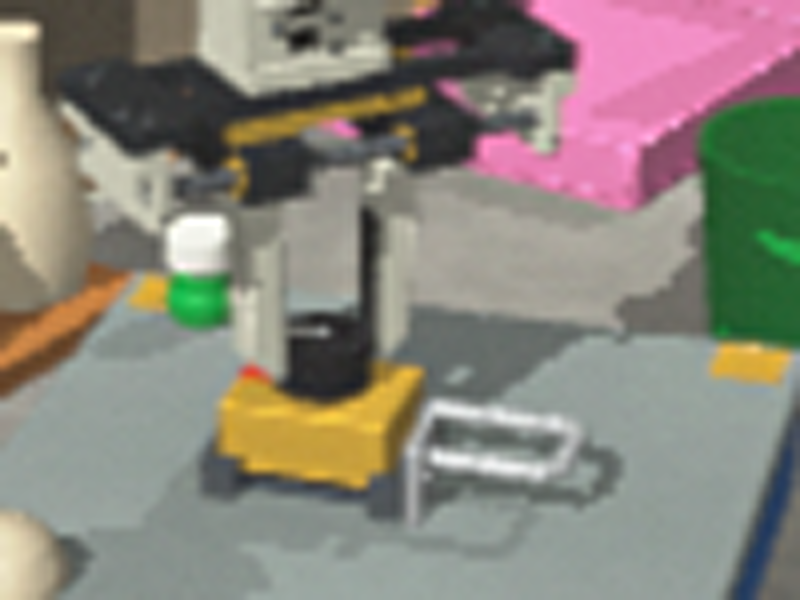

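It has sprung: the bow moved from crop (560,430) to (580,432), about 9 mm. Now I release and lift.

Call:
servo_tool:
  motion:
    - [[0,0,0],[0,0,0]]
    - [[0,0,0],[0,0,0]]
    - [[0,0,0],[0,0,0]]
    - [[-0.03,0,0],[0,0,0]]
    - [[-0.07,0,0],[0,0,0]]
    - [[-0.12,0,0],[0.03,0,0]]
    - [[-0.17,0,0],[0.09,0,0]]
    - [[-0.21,0,0],[0.15,0,0]]
    - [[-0.24,0,0],[0.21,0,0]]
    - [[-0.25,0,0],[0.26,0,0]]
  hand: 0.65

```text
time: 10.75
tcp_pos: [0.6088, -0.1127, 0.1436]
tcp_rot: [[0.002, -0.79, -0.613], [-0.0, -0.613, 0.79], [-1.0, -0.001, -0.002]]
force: [-1.1, 0.3, 0.2]
finger_gap: 0.648
```

```bash
python3 -c "
from h import *
go(case(-.1,0),.14,YAW-np.pi)
crop('top',245,130,140,105,5,'pics/top3.png')
crop('side',240,145,100,75,8,'pics/side12.png')
for x in(-.09,-.095,-.1,-.105): print(x,((w2px('top',np.array([*case(x,0),.099]))-[245,130])*5).round(),((w2px('side',np.array([*case(x,0),.099]))-[240,145])*8).round())
"
```

```text
t 10.75 pos [ 0.6088 -0.1127  0.1436] yaw -2.4819 shift [0.0169 0.4787 0.1574] turn [ 0.2003 -0.0008  0.001 ] F [-1.1  0.3  0.2] M [ 0.09  0.02 -0.02] gap mm 60.2
-0.09 [[385. 420.]] [[543. 425.]]
-0.095 [[388. 428.]] [[556. 427.]]
-0.1 [[391. 436.]] [[568. 428.]]
-0.105 [[393. 444.]] [[581. 430.]]
```

View pics/top3.png

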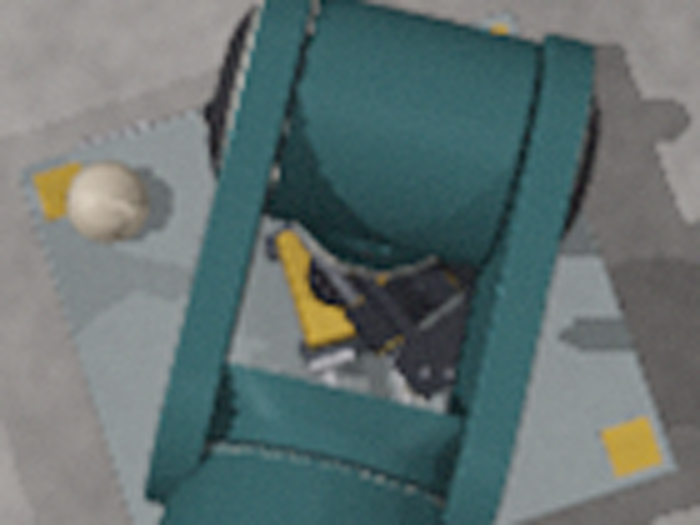

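View pics/side12.png

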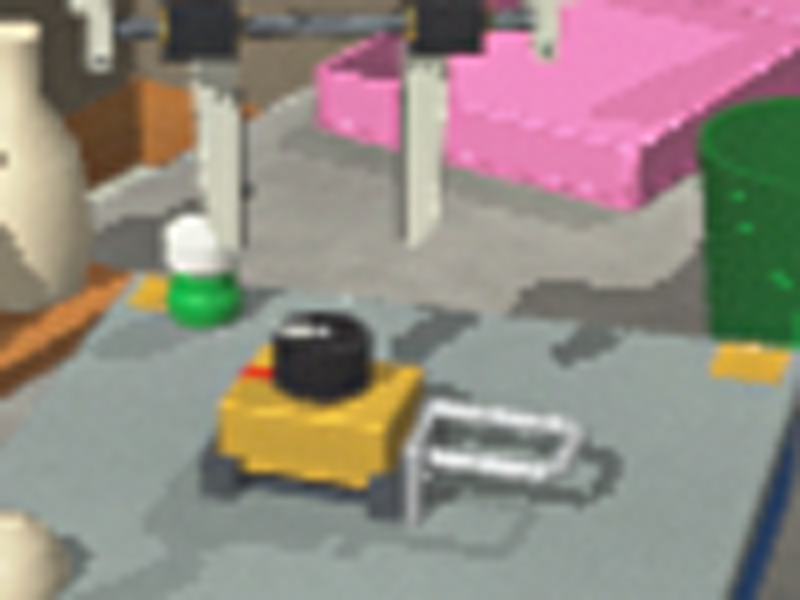

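The bar points at the red mark, the shackle is sprung and the bow is at about case x -0.099. Next I move over it with the jaws along case x and a 36 mm opening.

Call:
servo_tool:
  motion:
    - [[0,0.04,0.01],[0.03,0,0]]
    - [[0,0.1,0.03],[0.06,0,0]]
    - [[0,0.17,0.05],[0.09,0,0]]
    - [[0,0.24,0.08],[0.12,0,0]]
    - [[0,0.31,0.1],[0.15,0,0]]
    - [[0,0.37,0.12],[0.17,0,0]]
    - [[0,0.42,0.14],[0.19,0,0]]
    - [[0,0.46,0.15],[0.2,0,0]]
    - [[0,0.479,0.157],[0.2,0,0]]
    - [[0,0.479,0.157],[0.2,0,0]]
  hand: 0.39

```text
time: 11.68
tcp_pos: [0.5131, -0.1473, 0.1416]
tcp_rot: [[0.0, -0.939, -0.344], [-0.0, -0.344, 0.939], [-1.0, -0.0, -0.0]]
force: [0.4, -0.7, -1.0]
finger_gap: 0.389
```

```bash
python3 -c "
from h import *
go(case(-.1,0),.056,YAW-np.pi)
crop('side',250,145,80,60,10,'pics/side13.png')
"
```

```text
t 11.68 pos [ 0.5131 -0.1473  0.1416] yaw -2.7905 shift [ 0.428  -0.0048  0.0025] turn [ 0.0039 -0.0002  0.0002] F [ 0.4 -0.7 -1. ] M [ 0.14 -0.04  0.02] gap mm 36.2
```

View pics/side13.png

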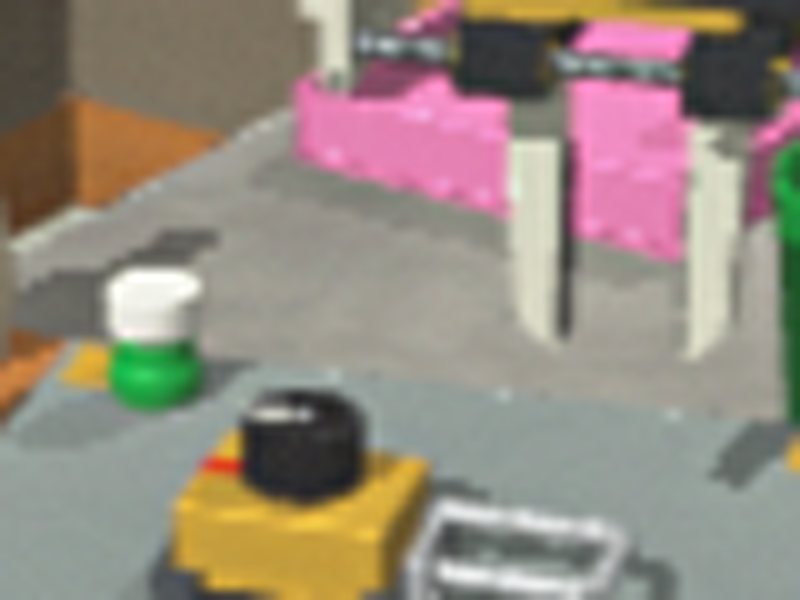

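```bash
python3 -c "
from h import *
for z in(.16,.165,.17,.175,.18): print(z,(w2px('side',np.array([[*case(-.1+.018,.0),z],[*case(-.1-.018,.0),z]]))-[250,145]).round(2)*10)
"
```

```text
0.16 [[559.1 352.4]
 [674.7 365.2]]
0.165 [[559.5 337.6]
 [675.3 350.4]]
0.17 [[559.9 322.8]
 [675.9 335.5]]
0.175 [[560.4 307.9]
 [676.5 320.5]]
0.18 [[560.8 293. ]
 [677.2 305.5]]
```

Call:
servo_tool:
  motion:
    - [[0.05,-0.005,0],[0,0,0]]
    - [[0.11,-0.01,0],[0,0,0]]
    - [[0.17,-0.01,0],[0,0,0]]
    - [[0.22,-0.01,0],[0,0,0]]
    - [[0.27,-0.01,0],[0,0,0]]
    - [[0.32,-0.01,0],[0,0,0]]
    - [[0.36,-0.01,0],[0,0,0]]
    - [[0.39,-0.01,0],[0,0,0]]
    - [[0.41,-0.01,0],[0,0,0]]
    - [[0.413,-0.01,0],[0,0,0]]

```text
time: 12.57
tcp_pos: [0.5152, -0.1463, 0.058]
tcp_rot: [[-0.001, -0.939, -0.343], [0.0, -0.343, 0.939], [-1.0, 0.001, 0.0]]
force: [0.0, -0.0, -0.0]
finger_gap: 0.391
```

```bash
python3 -c "
from h import *
go(case(-.1,0),.056,YAW-np.pi)
crop('side',260,165,80,60,10,'pics/side14.png')
"
```

```text
t 12.57 pos [ 0.5152 -0.1463  0.058 ] yaw -2.7913 shift [0.0101 0.0065 0.0012] turn [ 0.0034  0.0003 -0.0004] F [ 0. -0. -0.] M [ 0.1  -0.03 -0.  ] gap mm 36.4
```

View pics/side14.png

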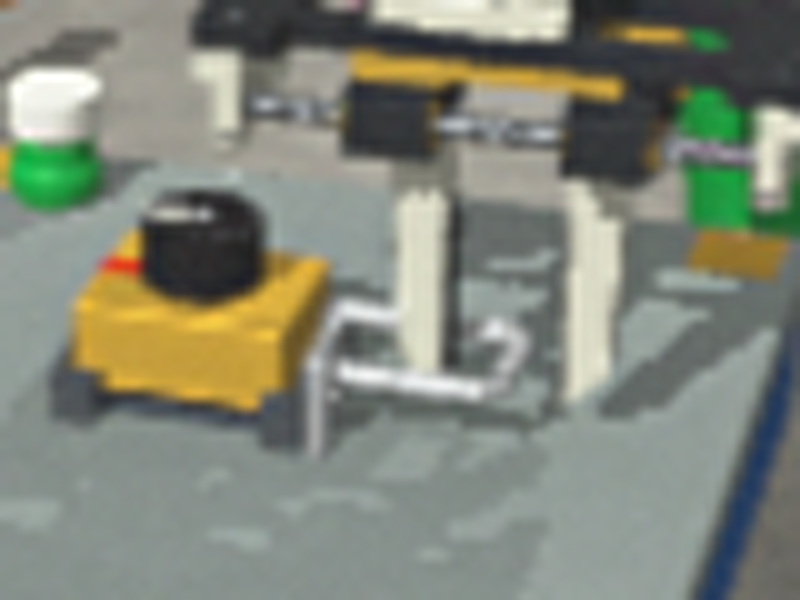

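One finger is inside the U and one outside, with the cross bar between them. Closing on it.

Call:
servo_tool:
  motion:
    - [[0,0,0],[0,0,0]]
    - [[0,0,0],[0,0,0]]
    - [[0,0,0],[0,0,0]]
    - [[0,0,0],[0,0,0]]
    - [[0,0,0],[0,0,0]]
    - [[0,0,0],[0,0,0]]
    - [[0,0,0],[0,0,0]]
    - [[0,0,0],[0,0,0]]
    - [[0,0,0],[0,0,0]]
    - [[0,0,0],[0,0,0]]
  hand: 0
  squeeze: 15

```text
time: 13.45
tcp_pos: [0.5154, -0.1465, 0.0588]
tcp_rot: [[0.0, -0.939, -0.343], [-0.0, -0.343, 0.939], [-1.0, 0.0, -0.0]]
force: [-1.9, -2.9, 1.5]
finger_gap: 0.082
```

```bash
python3 -c "
from h import *
go(case(-.1,0),.056,YAW-np.pi)
crop('side',260,165,80,60,10,'pics/side15.png')
"
```

```text
t 13.45 pos [ 0.5154 -0.1465  0.0588] yaw -2.7913 shift [0.0141 0.0073 0.0023] turn [ 0.0034 -0.0001 -0.    ] F [-1.9 -2.9  1.5] M [-0.39  0.3  -0.14] gap mm 7.6
```

View pics/side15.png

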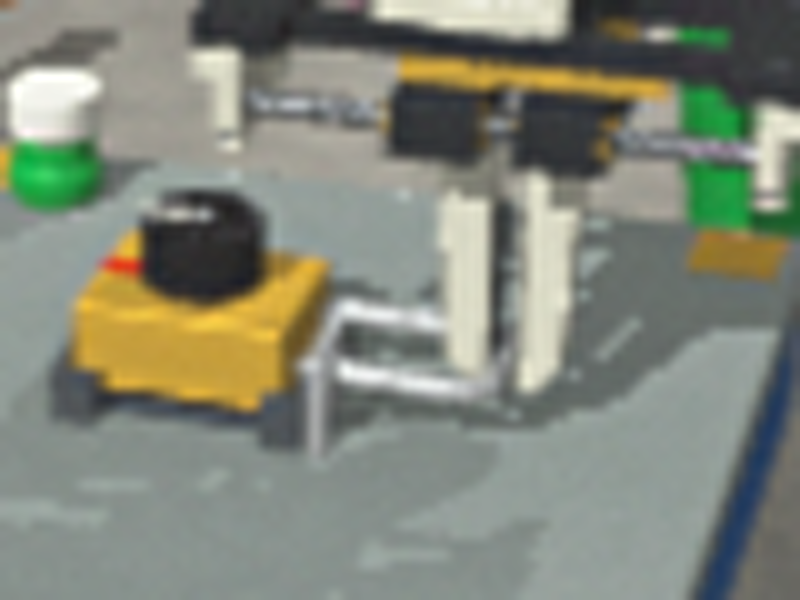

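Call:
servo_tool:
  motion:
    - [[0,0.01,0],[0,0,0]]
    - [[0,0.02,0],[0,0,0]]
    - [[0,0.03,0],[0,0,0]]
    - [[0,0.04,0],[0,0,0]]
    - [[0,0.05,0],[0,0,0]]
    - [[0,0.06,0],[0,0,0]]
    - [[0,0.07,0],[0,0,0]]
    - [[0,0.08,0],[0,0,0]]
    - [[0,0.085,0],[0,0,0]]
    - [[0,0.085,0],[0,0,0]]

```text
time: 14.33
tcp_pos: [0.4992, -0.1523, 0.0588]
tcp_rot: [[-0.0, -0.939, -0.343], [-0.0, -0.343, 0.939], [-1.0, 0.0, -0.0]]
force: [0.2, -0.5, 0.9]
finger_gap: 0.077
```

```bash
python3 -c "
from h import *
go(case(-.118,0),.056,YAW-np.pi)
o=get_obs(); print('pull along -x', np.dot(o['force'][:2],[-np.cos(YAW),-np.sin(YAW)]))
"
```

```text
t 14.33 pos [ 0.4992 -0.1523  0.0588] yaw -2.7913 shift [0.014  0.0114 0.0023] turn [ 0.0033 -0.     -0.0001] F [ 0.2 -0.5  0.9] M [-0.06  0.02 -0.15] gap mm 7.1
pull along -x -0.04136976282406123
```

Call:
servo_tool:
  motion:
    - [[0,0.005,0],[0,0,0]]
    - [[0,0.01,0],[0,0,0]]
    - [[0,0.015,0],[0,0,0]]
    - [[0,0.02,0],[0,0,0]]
    - [[0,0.02,0],[0,0,0]]
    - [[0,0.02,0],[0,0,0]]
    - [[0,0.02,0],[0,0,0]]
    - [[0,0.02,0],[0,0,0]]
    - [[0,0.02,0],[0,0,0]]
    - [[0,0.02,0],[0,0,0]]

```text
time: 15.17
tcp_pos: [0.4961, -0.1536, 0.059]
tcp_rot: [[0.001, -0.939, -0.343], [-0.0, -0.343, 0.939], [-1.0, -0.001, -0.001]]
force: [5.1, -0.3, 0.4]
finger_gap: 0.083
```

```bash
python3 -c "
from h import *
go(case(-.118,0),.056,YAW-np.pi)
o=get_obs(); print('pull along -x', np.dot(o['force'][:2],[-np.cos(YAW),-np.sin(YAW)]))
crop('side',260,165,80,60,10,'pics/side16.png')
"
```

```text
t 15.17 pos [ 0.4961 -0.1536  0.059 ] yaw -2.7912 shift [ 0.0149 -0.0055  0.0032] turn [ 0.0034 -0.0003  0.0007] F [ 5.1 -0.3  0.4] M [ 0.03 -0.96 -0.07] gap mm 7.7
pull along -x -4.65987198808415
```

View pics/side16.png

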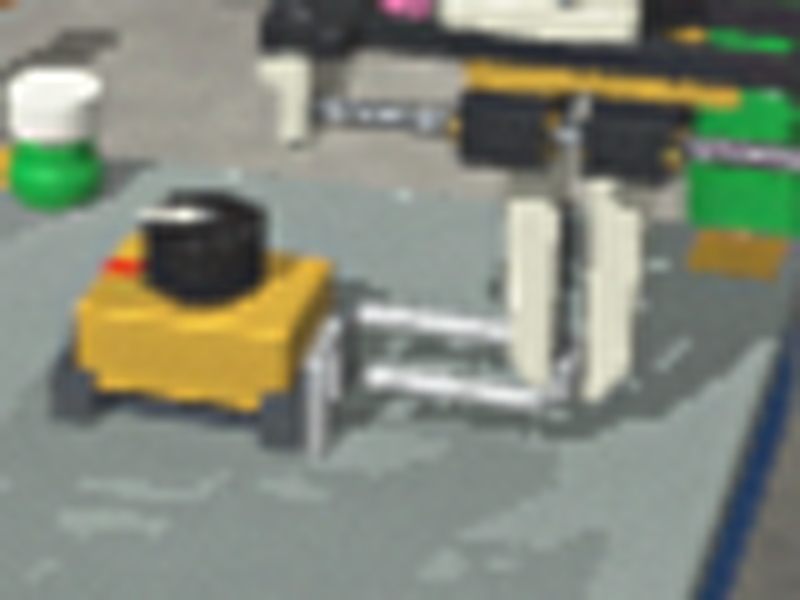

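Call:
servo_tool:
  motion:
    - [[0,0.003,0],[0,0,0]]
    - [[0,0.006,0],[0,0,0]]
    - [[0,0.009,0],[0,0,0]]
    - [[0,0.01,0],[0,0,0]]
    - [[0,0.01,0],[0,0,0]]
    - [[0,0.01,0],[0,0,0]]
    - [[0,0.01,0],[0,0,0]]
    - [[0,0.01,0],[0,0,0]]
    - [[0,0.01,0],[0,0,0]]
    - [[0,0.01,0],[0,0,0]]

```text
time: 16.05
tcp_pos: [0.4959, -0.1538, 0.0593]
tcp_rot: [[0.005, -0.939, -0.344], [0.0, -0.344, 0.939], [-1.0, -0.005, -0.001]]
force: [19.9, 3.8, -5.4]
finger_gap: 0.078
```

```bash
python3 -c "
from h import *
go(case(-.118,0),.056,YAW-np.pi)
o=get_obs(); print('pull along -x', np.dot(o['force'][:2],[-np.cos(YAW),-np.sin(YAW)]))
"
```

```text
t 16.05 pos [ 0.4959 -0.1538  0.0593] yaw -2.7909 shift [ 0.0164 -0.0068  0.0041] turn [ 0.0036 -0.0008  0.0032] F [19.9  3.8 -5.4] M [ 0.74 -3.73 -0.09] gap mm 7.3
pull along -x -20.040998875239847
```

The force climbs to 20 N without movement, so this is the end stop. I relieve the pull, open and lift.

Call:
servo_tool:
  motion:
    - [[0,-0.004,0],[0,0,0]]
    - [[0,-0.008,0],[0,0,0]]
    - [[0,-0.008,0],[0,0,0]]
    - [[0,-0.008,0],[0,0,0]]
    - [[0,-0.008,0],[0,0,0]]
    - [[0,-0.008,0],[0,0,0]]
    - [[-0.05,-0.008,0],[0,0,0]]
    - [[-0.12,-0.008,0],[0,0,0]]
    - [[-0.2,-0.008,0],[0,0,0]]
    - [[-0.28,-0.008,0],[0,0,0]]
  hand: 0.36

```text
time: 16.88
tcp_pos: [0.4954, -0.1538, 0.1169]
tcp_rot: [[0.001, -0.939, -0.343], [-0.0, -0.343, 0.939], [-1.0, -0.001, -0.0]]
force: [0.5, -0.0, 1.0]
finger_gap: 0.359
```

```bash
python3 -c "
from h import *
go(case(0,0),.15,YAW-np.pi/2)
crop('side',240,145,100,75,8,'pics/side17.png')
"
```

```text
t 16.88 pos [ 0.4954 -0.1538  0.1169] yaw -2.7913 shift [-1.652e-01 -5.993e-01 -5.000e-04] turn [-9.966e-01 -5.000e-04  0.000e+00] F [ 0.5 -0.   1. ] M [ 0.14 -0.05  0.01] gap mm 33.4
```

View pics/side17.png

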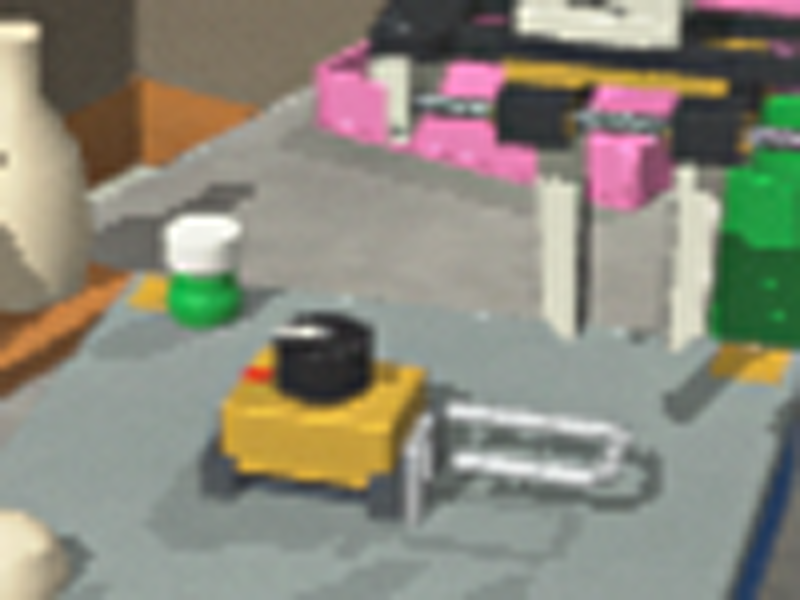

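The shackle is fully drawn, with the bow at crop (625,450), about 27 mm out in total. Moving over the case and turning the jaws back across its width.

Call:
servo_tool:
  motion:
    - [[-0.05,0,0],[-0.04,0,0]]
    - [[-0.1,-0.03,0],[-0.11,0,0]]
    - [[-0.15,-0.08,0],[-0.18,0,0]]
    - [[-0.17,-0.15,0],[-0.25,0,0]]
    - [[-0.17,-0.23,0],[-0.32,0,0]]
    - [[-0.17,-0.31,0],[-0.39,0,0]]
    - [[-0.17,-0.39,0],[-0.46,0,0]]
    - [[-0.17,-0.47,0],[-0.53,0,0]]
    - [[-0.17,-0.54,0],[-0.6,0,0]]
    - [[-0.17,-0.6,0],[-0.67,0,0]]
  hand: 0.85

```text
time: 17.77
tcp_pos: [0.609, -0.1122, 0.1498]
tcp_rot: [[0.001, -0.162, -0.987], [-0.0, -0.987, 0.162], [-1.0, 0.0, -0.001]]
force: [-0.4, 0.5, -1.0]
finger_gap: 0.85
```

```bash
python3 -c "
from h import *
go(case(0,0),.15,YAW-np.pi/2)
"
```

```text
t 17.77 pos [ 0.609  -0.1122  0.1498] yaw -1.7332 shift [-0.0009  0.0035  0.0047] turn [-3.23e-01 -5.00e-04 -2.00e-04] F [-0.4  0.5 -1. ] M [ 0.03 -0.04  0.03] gap mm 79.1
```

Call:
servo_tool:
  motion:
    - [[0,0,0],[-0.06,0,0]]
    - [[0,0,0],[-0.13,0,0]]
    - [[0,0,0],[-0.2,0,0]]
    - [[0,0.003,0.005],[-0.26,0,0]]
    - [[0,0.003,0.005],[-0.3,0,0]]
    - [[0,0.003,0.005],[-0.323,0,0]]
    - [[0.05,0.003,0.005],[-0.323,0,0]]
    - [[0.11,0.003,0.005],[-0.323,0,0]]
    - [[0.15,0.003,0.005],[-0.323,0,0]]
    - [[0.15,0.003,0.005],[-0.323,0,0]]

```text
time: 18.6
tcp_pos: [0.6059, -0.1127, 0.1159]
tcp_rot: [[-0.003, 0.332, -0.943], [0.001, -0.943, -0.332], [-1.0, -0.002, 0.003]]
force: [0.2, 1.3, -0.3]
finger_gap: 0.851
```

```bash
python3 -c "
from h import *
go(case(0,0),.059,YAW-np.pi/2)
crop('side',255,160,50,40,16,'pics/side18.png')
"
```

```text
t 18.6 pos [ 0.6059 -0.1127  0.1159] yaw -1.2325 shift [ 0.2845  0.004  -0.0108] turn [-0.0043  0.0019  0.0012] F [ 0.2  1.3 -0.3] M [0.06 0.02 0.07] gap mm 79.1
```

View pics/side18.png

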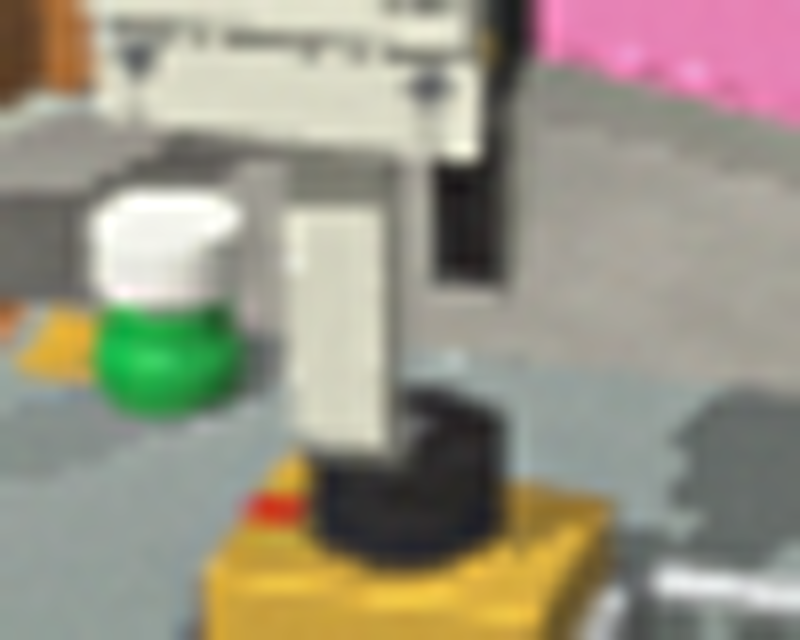

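Call:
servo_tool:
  motion:
    - [[0.03,0,-0.005],[0,0,0]]
    - [[0.07,0,-0.005],[0,0,0]]
    - [[0.11,0,-0.005],[0,0,0]]
    - [[0.15,0,-0.005],[0,0,0]]
    - [[0.19,0,-0.005],[0,0,0]]
    - [[0.22,0,-0.005],[0,0,0]]
    - [[0.25,0,-0.005],[0,0,0]]
    - [[0.27,0,-0.005],[0,0,0]]
    - [[0.28,0,-0.005],[0,0,0]]
    - [[0.28,0,-0.005],[0,0,0]]

```text
time: 19.48
tcp_pos: [0.6078, -0.1126, 0.0623]
tcp_rot: [[-0.0, 0.333, -0.943], [0.0, -0.943, -0.333], [-1.0, -0.0, 0.0]]
force: [-0.2, 0.1, -0.7]
finger_gap: 0.853
```

```bash
python3 -c "
from h import *
go(case(0,0),.059,YAW-np.pi/2)
crop('side',240,145,100,75,8,'pics/side19.png')
"
```

```text
t 19.48 pos [ 0.6078 -0.1126  0.0623] yaw -1.2315 shift [ 0.0166  0.001  -0.0009] turn [-0.0036  0.0003  0.0002] F [-0.2  0.1 -0.7] M [0.01 0.   0.06] gap mm 79.3
```

View pics/side19.png

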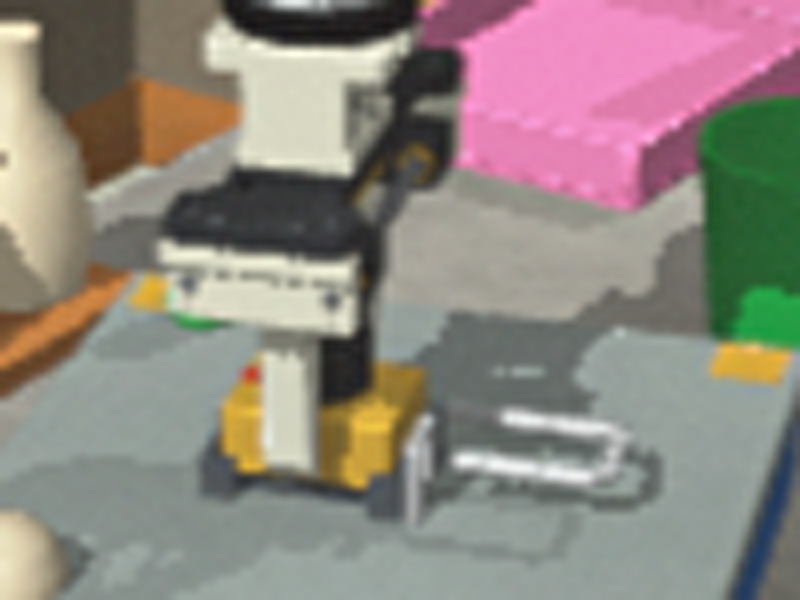

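Fingers straddle the case. Closing with a firm grip.

Call:
servo_tool:
  motion:
    - [[0.008,0,0],[0,0,0]]
    - [[0.01,0,0],[0,0,0]]
    - [[0.01,0,0],[0,0,0]]
    - [[0.01,0,0],[0,0,0]]
    - [[0.01,0,0],[0,0,0]]
    - [[0.01,0,0],[0,0,0]]
    - [[0.01,0,0],[0,0,0]]
    - [[0.01,0,0],[0,0,0]]
    - [[0.01,0,0],[0,0,0]]
    - [[0.01,0,0],[0,0,0]]
  hand: 0.3
  squeeze: 50

```text
time: 20.37
tcp_pos: [0.608, -0.1125, 0.0609]
tcp_rot: [[0.0, 0.333, -0.943], [0.0, -0.943, -0.333], [-1.0, 0.0, -0.0]]
force: [-0.2, 1.6, 2.2]
finger_gap: 0.598
```

```bash
python3 -c "
from h import *
go(case(0,0),.059,YAW-np.pi/2)
"
```

```text
t 20.37 pos [ 0.608  -0.1125  0.0609] yaw -1.2314 shift [0.0097 0.0008 0.0001] turn [-0.0036 -0.0002 -0.    ] F [-0.2  1.6  2.2] M [0.33 0.09 0.01] gap mm 55.7
```

Gap is 55.7 mm, the case width. A short trial lift first.

Call:
servo_tool:
  motion:
    - [[-0.01,0,0],[0,0,0]]
    - [[-0.02,0,0],[0,0,0]]
    - [[-0.03,0,0],[0,0,0]]
    - [[-0.045,0,0],[0,0,0]]
    - [[-0.06,0,0],[0,0,0]]
    - [[-0.075,0,0],[0,0,0]]
    - [[-0.09,0,0],[0,0,0]]
    - [[-0.1,0,0],[0,0,0]]
    - [[-0.1,0,0],[0,0,0]]
    - [[-0.1,0,0],[0,0,0]]

```text
time: 21.2
tcp_pos: [0.6079, -0.1126, 0.0809]
tcp_rot: [[0.0, 0.333, -0.943], [-0.0, -0.943, -0.333], [-1.0, 0.0, -0.0]]
force: [-0.5, 0.2, -4.0]
finger_gap: 0.595
```

```bash
python3 -c "
from h import *
go(case(0,0),.059+.15,YAW-np.pi/2)
crop('side',240,145,100,75,8,'pics/side20.png')
"
```

```text
t 21.2 pos [ 0.6079 -0.1126  0.0809] yaw -1.2314 shift [-6.407e-01  6.000e-04 -3.000e-04] turn [-0.0036 -0.0001 -0.0001] F [-0.5  0.2 -4. ] M [-0.02 -0.08 -0.05] gap mm 55.3
```

View pics/side20.png

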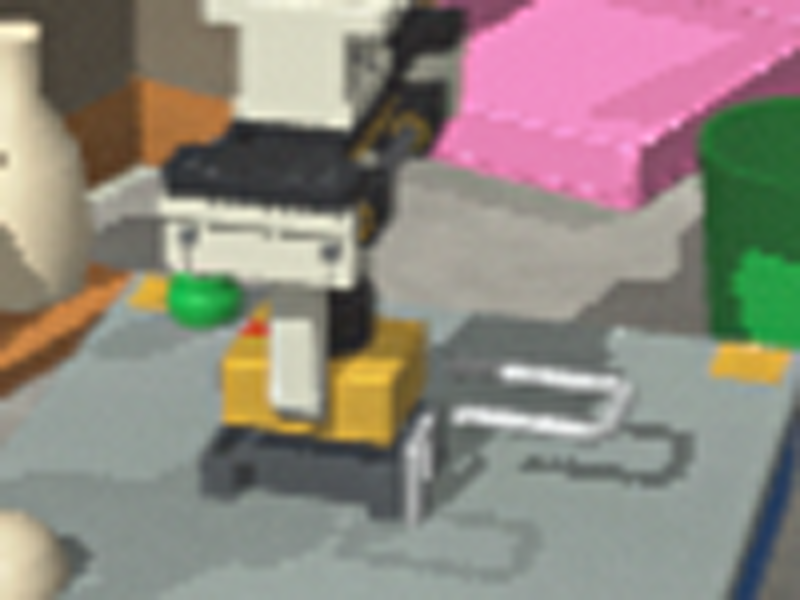

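It lifted freely and level, and it is clear of the staple. Now up to 15 cm in total.

Call:
servo_tool:
  motion:
    - [[-0.03,0,0],[0,0,0]]
    - [[-0.09,0,0],[0,0,0]]
    - [[-0.17,0,0],[0,0,0]]
    - [[-0.26,0,0],[0,0,0]]
    - [[-0.35,0,0],[0,0,0]]
    - [[-0.44,0,0],[0,0,0]]
    - [[-0.53,0,0],[0,0,0]]
    - [[-0.6,0,0],[0,0,0]]
    - [[-0.64,0,0],[0,0,0]]
    - [[-0.65,0,0],[0,0,0]]

```text
time: 22.08
tcp_pos: [0.6083, -0.1127, 0.2128]
tcp_rot: [[0.002, 0.333, -0.943], [-0.001, -0.943, -0.333], [-1.0, 0.001, -0.002]]
force: [0.8, 0.5, -3.3]
finger_gap: 0.594
```

Call:
servo_tool:
  motion:
    - [[0,0,0],[0,0,0]]
    - [[0,0,0],[0,0,0]]
    - [[0,0,0],[0,0,0]]
    - [[0,0,0],[0,0,0]]
    - [[0,0,0],[0,0,0]]
    - [[0,0,0],[0,0,0]]
    - [[0,0,0],[0,0,0]]
    - [[0,0,0],[0,0,0]]
    - [[0,0,0],[0,0,0]]
    - [[0,0,0],[0,0,0]]

```text
time: 22.92
tcp_pos: [0.6079, -0.1126, 0.2108]
tcp_rot: [[0.0, 0.333, -0.943], [-0.0, -0.943, -0.333], [-1.0, 0.0, -0.0]]
force: [0.9, -0.6, -4.2]
finger_gap: 0.595
```

```bash
python3 -c "
from h import *
go(case(0,0),.061+.15,YAW-np.pi/2)
crop('side',220,85,120,90,6,'pics/side21.png')
cv2.imwrite('pics/top4.png',grab_frame('top'))
"
```

```text
t 22.92 pos [ 0.6079 -0.1126  0.2108] yaw -1.2315 shift [-0.0012  0.0007 -0.0004] turn [-0.0036 -0.     -0.    ] F [ 0.9 -0.6 -4.2] M [0.05 0.   0.05] gap mm 55.3
```

View pics/side21.png

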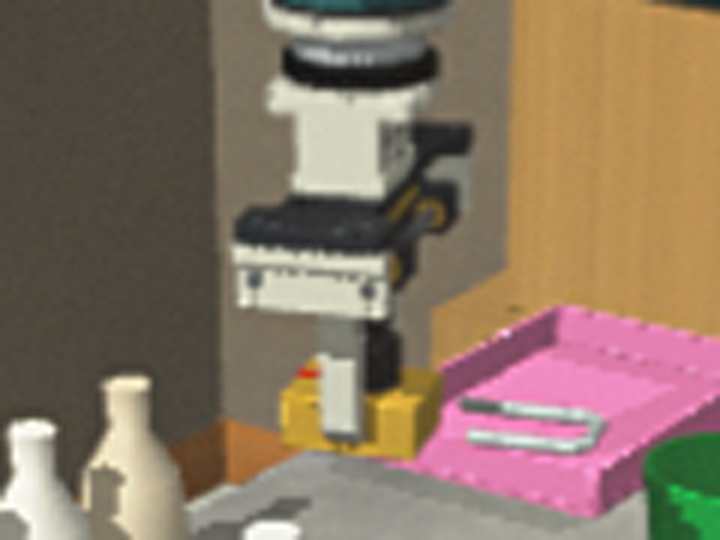

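View pics/top4.png

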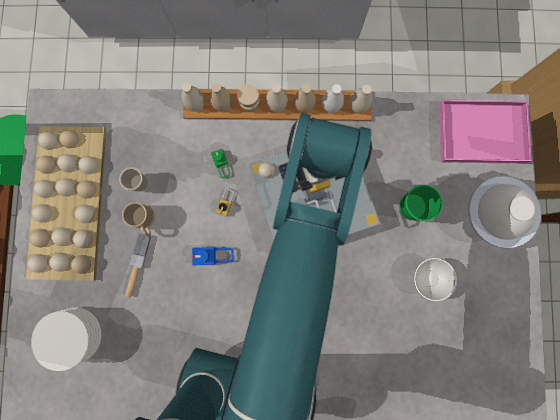

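The lock hangs level in the gripper with the shackle fully open: the bow moved about 68 px at 8x from locked, or 28 mm. The bystanders that can be seen are where they were at the start. Handing in.

```bash
python3 -c "
from h import *
print(hand_in())"
```

```text
the job is handed in; nothing more can be done
None
```

The padlock is open, off the hasp and held up level in the gripper, 15 cm above where it lay. I handed the job in at about 23 s; no verdict is reported.

- **Dial:** I turned it clockwise about 0.84 rad in slow steps until the shackle sprang about 9 mm.
- **Shackle:** I pinched the bow and drew it out until it stopped moving and the pull rose to 20 N. In the side picture the bow ended about 28 mm from its locked position.
- **Lift:** I pinched the case across its width and raised it straight up by 0.150 m.

**Last checks:** The grip opening was steady at 55.3 mm on the 56 mm case. About 4 N of weight was carried, with no measurable wrist moment or tilt. The bystanders in view were where they started; in the last top view the arm hid the stain jar, but the side view after the trial lift showed it still standing.

**What disagreed:** The fingertips were really about 31–34 mm higher than the stated TCP and tip figures implied, so my first close went over the dial without touching it. After that I set heights from the pictures and contact. Side-camera points also ran about 1 px low (2–3 mm).

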